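# Top up the panel magazine

### The job

Lay the loose metal panel flat on top of the pile of panels in the magazine, lengthways between its guide posts and roughly a finger's breadth short of the end stop; how high the pile stands is not known, so feel for its top and let the panel go only when it rests on it, neither dropping it nor pressing hard. Then, without gripping the panel again, push it along the pile from its free end until it is fully home against the stop, and leave it there. Do not disturb the cup and the stopwatch standing nearby.

Things in the scene. Friction and masses are not known exactly. Their poses are not given: they have to be found in the camera images.
- panel: Loose plain steel-grey panel, 120 (its x) x 60 (its y) x 14 mm thick (z), 0.27 kg give or take a quarter, a small dark dot near each end of its upper face. Origin: centre of its underside. It starts flat in the right front part, its length roughly across the robot's view. The right bench (y < 0.02 m) is 4 mm higher than the left one: its top is at z = 4 mm.
- magazine: Fixed grey panel magazine left of the middle. Origin: midway between its four guide posts, at worktop level; x runs lengthways to the end stop (side away from the robot). Housing: closed block 30 mm high, x -78 to +94, y -50 to +50 mm. Posts 12 mm thick at x = -45 and +45, y = -40 and +40 mm, tops at 98 mm, 68 mm clear between left and right. A home panel's origin is at x = +12 mm.
- grease_cup: Bystander: steel cup, 66 mm wide, 56 mm high, standing between the panel and the magazine. Origin: centre of its underside. Leave it alone.
- stopwatch: Bystander: round stopwatch, 72 x 55 x 17 mm, lying to the left of the magazine. Origin: centre of its underside. Leave it alone.
- pile_foot (a point): Point on the housing's upper face (z = 30 mm) under the middle of the pile of metal panels; axes as the magazine. Pile: 140 x 60 mm, level, 20 mm longer than the loose panel, one end at the stop. Its top is 36 to 80 mm above the worktop, different every time and not reported; on a cushion that yields 1 mm for each 6 N of downward push.
- stop_face (a point): Middle of the end stop's face, 70 mm above the worktop; the stop is an upright 60 mm wide plate, its face at x = +72 mm of the magazine, its top at 100 mm; axes as the magazine.

How it is judged:
On the way:
1. the panel lies flat on the pile between the posts, let go of, 5 to 30 mm short of the end stop (contact force between panel and magazine above 0.5 N and contact force between panel and the fingers below 0.1 N and x of panel in the frame of magazine between -0.018 and 0.007 m and y of panel in the frame of magazine between -0.008 and 0.008 m and height (world z) of panel above 0.03 m and angle between panel's own z axis and vertical below 0.08 rad), for 0.2 s.
At the end, for the whole second after the job is handed in: The panel lies flat and still on the pile, lengthways between the guide posts (within 8 mm of the middle line and 0.1 rad of straight), its far end within 4 mm of the end stop (x of panel in the frame of magazine between 0.008 and 0.015 m and y of panel in the frame of magazine between -0.008 and 0.008 m and angle between the x axis of panel and the x axis of magazine, either way round below 0.1 rad and contact force between panel and magazine above 0.5 N and height (world z) of panel above 0.03 m and angle between panel's own z axis and vertical below 0.08 rad and linear speed of panel below 0.02 m/s); the robot touches nothing.
It fails at once if the panel is dropped, thrown or set down hard (faster than 0.25 m/s while the fingers do not touch it, or while it is low between the posts of the magazine; a fall of some 3 mm) ((contact force between panel and the fingers below 0.05 N and linear speed of panel above 0.25 m/s) or (horizontal distance between panel and magazine below 0.03 m and height (world z) of panel below 0.1 m and linear speed of panel above 0.25 m/s)).
It fails at once if the panel is pressed against the pile, the posts or the stop with more than 25 N (contact force between panel and magazine above 25 N).
It fails at once if near the stop (closer than 5 mm) the panel, on the magazine, is touched by the fingers anywhere but at its free end (gripped or dragged home instead of pushed) (contact force between panel and magazine above 0.3 N and contact force between panel and the fingers above 0.5 N and x of panel in the frame of magazine above 0.007 m and x of the grasp point in the frame of panel between -0.03 and 0.03 m).
It fails at once if the cup is shifted more than 20 mm or tipped (distance of grease_cup from where it was at the start of the episode above 0.02 m or angle between grease_cup's own z axis and vertical above 0.3 rad).
It fails at once if the stopwatch is shifted more than 20 mm (distance of stopwatch from where it was at the start of the episode above 0.02 m).
It also fails if it takes over 67 s, if anything falls off the work surface, if the arm or the gripper's body presses on something with over 40 N, if the wrist force passes 120 N, or if a joint passes its speed limit or range.

### The arm

A 7-joint arm with a two-finger parallel gripper is mounted at the origin on a cart in front of the work surface, level with it; the furniture and walls round the work are solid. World frame = base frame: x ahead of the robot, y to its left, z up, the work surface at z = 0. Lengths are in m, angles in rad, forces in N, time in s.
With the tool pointing down it reaches from about 0.425 to 0.925 m from the base axis. Payload 6.8 kg.
Tool frame: the origin (TCP) lies between the finger pads; the fingertips stand 14 mm ahead of it and the grasp point (between the pads) lies 5 mm behind it; z points along the fingers, y is the line along which they close (so a half turn about z gives the same grasp; the last joint's range is limited). The gripper opens to 85 mm and grips with 20 to 120 N. Pads are 22 mm wide; open, the fingers measure 114 mm over their backs; the gripper's body (76 mm by 85 mm) begins 54 mm behind the grasp point. The pads swing forward as they close: fully open they stand 13 mm farther back than shut.
Start: joints at [-1.403, 0.477, 0.022, 1.555, -0.011, 1.109, -0.083], TCP at [0.184, 0.65, 0.245] pointing down, gripper open.
Joint ranges: [-2.96, 2.96], [-0.34, 2.1], [-1.41, 1.46], [0.24, 2.44], [-1.37, 4.51], [0.17, 1.92], [-2.96, 2.96]. Speed limits (rad/s): [2.39, 2.39, 3.14, 3.14, 3.14, 3.14, 3.14].

### API

Orientations are given as a rotation vector (axis times angle).
In Python, from bench import r, eyes, ticket gives the robot as it stands. The module is installed in compiled form; this text tells all that it offers.
- The arm moves only by the tool arm_command, never from a script. Its argument "plan" is text: rows parted by semicolons, each of 4 numbers parted by spaces: the shift along the tool's x, y, z in m, then the turn about the tool's z in degrees. In form: tx ty tz yaw; .... A call has 1 to 20 rows; each row shifts and turns the commanded pose from where the row before left it, along the tool's axes as they then stand; what a row does not reach is not made up. A row lasts 1/8 s, in which the tool goes at most 62.5 mm and 10.7 degrees, less where a joint would pass 70% of its speed; a pose out of reach is approached as far as the arm can. A call is refused whole if a number of a shift passes 0.0625 or a number of a turn 10.7, either way. A call with a gripper value outside its range is refused whole. "hand" is the closure, from -1 (fully open) to 1 (shut), set as the call begins (left out, the last holds). The fingers move at their own pace and stop on an object; "grip_force" is the grip in N (left out, the last holds). Time passes only in rows, so rows that do not move let the fingers close. It gives the time, the measured TCP pose, the force, the opening and the grip force at its end, in the units of the state.
- r.get_obs(): the state, without advancing time (a new reading comes with each control period).
- eyes.grab_frame(name): name is "side" or "top"; returns (picture, depth): 480x640x3 uint8, red, green, blue; 480x640 float32, m along the optical axis (not along the pixel's ray), 0 where there is no reading.
- eyes.calibration(name): a dict with "fov_y" (degrees; the focal length in pixels is half the picture's height over the tangent of half this angle, whatever the lens; pixels are square), "cx", "cy" (the principal point, pixels), "origin" and "attitude" of the camera in the world. Camera axes: x right, y up, looking along -z (the intrinsics and any distortion apply to the point x, -y, -z); pixel columns grow to the right and rows downward; lengths in m; the calibration is good to about 2 mm. A picture is of the moment at which its call begins. calibration takes no time and is no camera call.
- ticket.hand_in(): hands the job in; it is judged then, once.
The state is a dict: "clock": time; "joints": joint angles; "qvel": joint speeds; "tau": joint torques, N m; "tcp_pos": TCP position; "orientation": TCP orientation; "contact_force": force on the tool from outside, world axes, zero at the start; "moment": the same for the moment, N m; "grip_width": finger opening in m; "gripper_force": force on a finger pad.
Only numpy, scipy, OpenCV 4.12 (cv2) and the standard library are available. Lean on these libraries where they do the work, as an engineer would, in place of code of your own. Each camera call takes 0.05 s, during which the arm holds its last target. There are 200 camera calls.

## Working session

There is one attempt and no reset: what is moved stays moved. The work goes in short steps, Python scripts to look and compute and a tool call to move; the robot and the scene stay as the last step left them, time stands still between calls to the robot, and variables do not carry over. Pictures are saved under pics/ and viewed, at most 13 in all, crops included, and the job is handed in when it is done.

Besides the shell and the picture viewer there is one more tool, called after ">>>" as name(argument=value, ...) on one line, values as JSON. arm_command: Moves the arm, as the interface text tells. Its arguments: {"type":"object","properties":{"plan":{"type":"string"},"hand":{"type":"number"},"grip_force":{"type":"number"}},"required":["plan"]}

```bash
mkdir -p pics; ls; cat > h.py <<'E'
import numpy as np, cv2
from bench import r, eyes, ticket
E
python3 - <<'E'
from h import *
o=r.get_obs(); print(o)
for n in("side","top"):
    print(n,eyes.calibration(n))
    p,d=eyes.grab_frame(n); np.savez(f"{n}0.npz",p=p,d=d)
    cv2.imwrite(f"pics/{n}0.png",p[:,:,::-1])
E
```

```text
pics
{'clock': 0.0, 'joints': array([-1.40310742,  0.4777947 ,  0.02232938,  1.55646457, -0.0114631 ,
        1.10934031, -0.08311497]), 'qvel': array([-0.00070979, -0.00022449, -0.00198081, -0.00118113, -0.00049979,
       -0.00136139, -0.0006589 ]), 'tau': array([-6.23711712e-04, -5.96461451e+01,  1.60791703e+00, -2.81207693e+01,
        1.25252220e-02,  9.39740217e-03, -1.02915888e-05]), 'tcp_pos': array([0.18366507, 0.64892324, 0.24432361]), 'orientation': array([-4.31773942e-01, -3.11168742e+00,  2.94775748e-03]), 'contact_force': array([ 0.6322527 , -0.56472128,  0.13669225]), 'moment': array([ 0.00699225, -0.0099051 , -0.07681738]), 'gripper_force': 0.0, 'grip_width': 0.08533131352379146}
side {'fov_y': 44.003605950191115, 'cx': 325.36283526783205, 'cy': 241.55797470989833, 'origin': array([-0.09542354, -0.9206901 ,  0.89517686]), 'attitude': array([ 0.89018522, -0.29656452, -0.55966442])}
top {'fov_y': 46.92016137910034, 'cx': 312.00501390664255, 'cy': 241.3062956398338, 'origin': array([ 0.33719401, -0.04246199,  1.36798853]), 'attitude': array([ 0.12137523, -0.13849875, -1.58513548])}
```

View pics/top0.png

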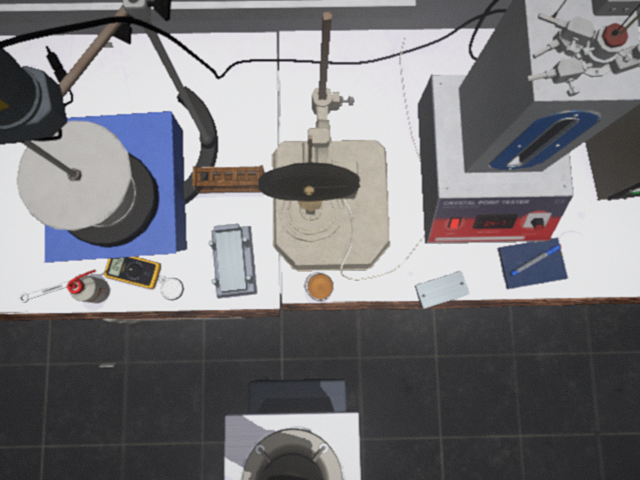

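View pics/side0.png

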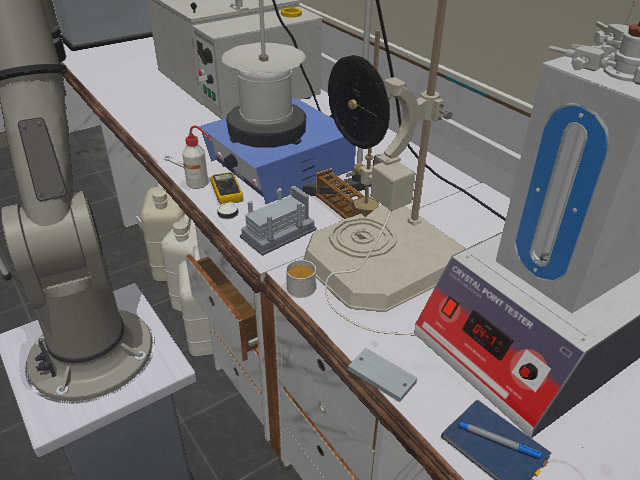

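```bash
cat >> h.py <<'E'
from scipy.spatial.transform import Rotation as R
def cam(n):
    c=eyes.calibration(n); f=240/np.tan(np.radians(c['fov_y']/2))
    return f,c['cx'],c['cy'],np.array(c['origin']),R.from_rotvec(c['attitude']).as_matrix()
def proj(n,P):
    f,cx,cy,o,A=cam(n); q=(np.atleast_2d(P)-o)@A
    return np.c_[cx-f*q[:,0]/q[:,2], cy+f*q[:,1]/q[:,2]]
def rays(n,uv):
    f,cx,cy,o,A=cam(n); uv=np.atleast_2d(uv).astype(float)
    return o,np.c_[(uv[:,0]-cx)/f,-(uv[:,1]-cy)/f,-np.ones(len(uv))]@A.T
def onplane(n,uv,z):
    o,d=rays(n,uv); return o+d*((z-o[2])/d[:,2])[:,None]
def cloud(n,D):
    v,u=np.mgrid[:480,:640]; o,d=rays(n,np.c_[u.ravel(),v.ravel()])
    return (o+d*D.reshape(-1,1)).reshape(480,640,3)
E
python3 - <<'E'
from h import *
print(proj("top",[[0,0,0],[.184,.65,.245],[.5,0,0]]),proj("side",[[0,0,0],[.184,.65,.245],[.5,0,0]]))
for n,pts in (("top",[(235,230),(235,258),(216,228),(250,292),(425,293),(318,287),(460,281),(172,288),(250,200),(200,250),(420,270),(330,150)]),("side",[(275,222),(380,370),(300,285),(228,211),(400,340),(270,260)])):
    z=np.load(n+"0.npz"); X=cloud(n,z['d'])
    for u,v in pts: print(n,u,v,z['p'][v,u],z['d'][v,u],X[v,u].round(4))
for n,(u0,u1,v0,v1) in (("top",(200,270,210,310)),("side",(215,335,170,270))):
    p=np.load(n+"0.npz")['p'][v0:v1,u0:u1,::-1]; cv2.imwrite(f"pics/{n}_mag.png",cv2.resize(p,None,fx=6,fy=6,interpolation=2))
E
```

```text
[[291.15033055 479.96433258]
 [-48.36946648 420.33141187]
 [288.56193696 267.46519176]] [[ 91.55220346 353.46945087]
 [ 61.80063233 102.71035137]
 [302.13140029 264.52960243]]
top 235 230 [110 114 120] 1.3126303 [0.5827 0.1236 0.076 ]
top 235 258 [193 205 206] 1.3054949 [0.5162 0.1239 0.0721]
top 216 228 [156 161 176] 1.2875162 [0.5834 0.1646 0.1011]
top 250 292 [87 89 95] 1.3432434 [0.4392 0.0937 0.0214]
top 425 293 [200 210 215] 1.3503532 [ 0.4292 -0.3328  0.0179]
top 318 287 [169 118  73] 1.3193966 [ 0.4461 -0.0711  0.0488]
top 460 281 [180 189 194] 1.3565813 [ 0.457  -0.4205  0.0173]
top 172 288 [227 225 221] 1.3511753 [0.4531 0.2848 0.0133]
top 250 200 [230 231 232] 1.4073647 [ 0.675   0.0961 -0.0044]
top 200 250 [230 231 233] 1.3826644 [ 0.5481  0.2208 -0.002 ]
top 420 270 [232 232 232] 1.373886 [ 0.4874 -0.3264  0.0036]
top 330 150 [188 182 167] 1.3635445 [ 0.7823 -0.1075  0.0605]
side 275 222 [102 109 109] 1.4341512 [0.4896 0.1025 0.0678]
side 380 370 [151 158 159] 1.1350716 [ 0.437  -0.3675  0.0177]
side 300 285 [123 121 116] 1.2909436 [ 0.4297 -0.0993  0.0419]
side 228 211 [190 189 183] 1.5519984 [0.4468 0.2715 0.0208]
side 400 340 [192 189 193] 1.2161894 [ 0.5292 -0.3208  0.0046]
side 270 260 [194 191 195] 1.4272523 [ 0.4463  0.0588 -0.0013]
```

View pics/top_mag.png

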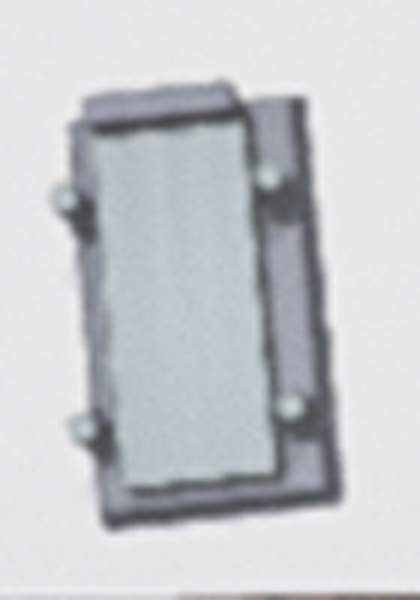

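View pics/side_mag.png

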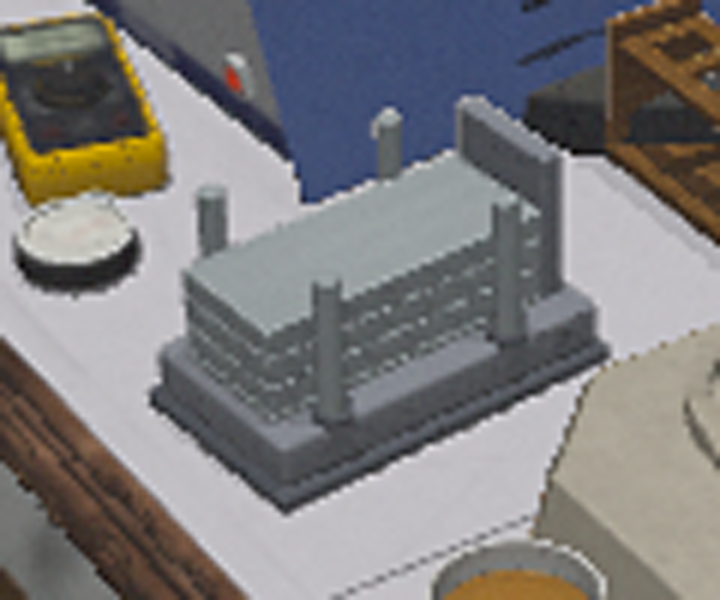

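```bash
python3 - <<'E'
from h import *
A=R.from_rotvec(r.get_obs()['orientation']).as_matrix(); print(A.round(3))
T=np.load("top0.npz");X=cloud("top",T['d']);S=np.load("side0.npz");XS=cloud("side",S['d'])
# panel from top depth
for n,X_ in(("top",X),("side",XS)):
    m=(abs(X_[...,0]-.45)<.1)&(abs(X_[...,1]+.38)<.12)&(X_[...,2]>.012)&(X_[...,2]<.024)
    k,l,st,c=cv2.connectedComponentsWithStats(m.astype(np.uint8)); i=1+np.argmax(st[1:,4]); m=l==i
    P=X_[m]; print(n,"panel",st[i],P.mean(0),np.median(P[:,2]))
    v,u=np.nonzero(m); Q=onplane(n,np.c_[u,v],.018)[:,:2]
    print(cv2.minAreaRect((Q*1000).astype(np.float32)))
# magazine
posts=np.array([(65,198),(270,178),(84,428),(292,405)])/6+[200,210]-.5
pw=onplane("top",posts,.098); print("top posts",pw.round(4))
c=pw[:,:2].mean(0); ax=(pw[0]+pw[1]-pw[2]-pw[3])[:2]; ay=(pw[0]+pw[2]-pw[1]-pw[3])[:2]
print(c,np.degrees(np.arctan2(ax[1],ax[0])),np.degrees(np.arctan2(ay[1],ay[0])),np.linalg.norm(ax)/2,np.linalg.norm(ay)/2)
ps=np.array([(387,118),(508,205),(211,192),(327,283)])/6+[215,170]-.5
pw=onplane("side",ps,.098); print("side posts",pw.round(4))
c=pw[:,:2].mean(0); ax=(pw[0]+pw[1]-pw[2]-pw[3])[:2]; ay=(pw[0]+pw[2]-pw[1]-pw[3])[:2]
print(c,np.degrees(np.arctan2(ax[1],ax[0])),np.degrees(np.arctan2(ay[1],ay[0])),np.linalg.norm(ax)/2,np.linalg.norm(ay)/2)
for n,X_ in(("top",X),("side",XS)):
    L=(X_[...,:2]-c)@np.array([ax,[-ax[1],ax[0]]]).T/np.linalg.norm(ax)
    m=(abs(L[...,0])<50)&(abs(L[...,0])<.045)&(abs(L[...,1])<.022)&(X_[...,2]>.03); P=X_[m]; print(n,"pile z",np.percentile(P[:,2],[5,50,95]),m.sum())
    # cup, free bench reference
    m=(abs(X_[...,0]-.35-.1)<.06)&(abs(X_[...,1]+.2)<.04)&(X_[...,2]<.012);print("benchR",np.median(X_[m][:,2]))
    m=(abs(X_[...,0]-.5)<.06)&(abs(X_[...,1]-.22)<.02)&(X_[...,2]<.012);print("benchL",np.median(X_[m][:,2]))
rr=np.hypot(X[...,0],X[...,1])
for lo,hi in((.4,.5),(.5,.6),(.6,.7),(.7,.8)):
    print(lo,[(round(y,2),round(float(X[(rr>lo)&(rr<hi)&(abs(X[...,1]-y)<.05)][:,2].max(initial=0)),3)) for y in np.arange(-.5,.75,.1)])
E
```

```text
[[-0.962  0.272 -0.   ]
 [ 0.272  0.962 -0.002]
 [-0.    -0.002 -1.   ]]
top panel [ 416  271   54   38 1162] [ 0.43686709 -0.37622947  0.01761041] 0.017561707308133112
((437.019775390625, -375.8350830078125), (59.86784744262695, 121.06060028076172), 16.36379623413086)
side panel [ 348  348   70   52 1667] [ 0.4357211  -0.37673882  0.01861521] 0.018788136094625707
((435.2452697753906, -375.5063781738281), (66.50670623779297, 121.27389526367188), 16.20382308959961)
top posts [[0.5499 0.1779 0.098 ]
 [0.5564 0.0986 0.098 ]
 [0.4605 0.1697 0.098 ]
 [0.4679 0.0901 0.098 ]]
[0.50871065 0.13408554] 5.384043229367172 94.98887794800113 0.08932816231482894 0.07970721604587713
side posts [[0.551  0.1826 0.098 ]
 [0.5571 0.0989 0.098 ]
 [0.4619 0.1738 0.098 ]
 [0.4678 0.0917 0.098 ]]
[0.509477   0.13674116] 5.11406408599338 94.12543636983192 0.08956772722899942 0.08316513320820157
top pile z [0.06950775 0.07373731 0.07808429] 707
benchR 0.0021335791633028123
benchL -0.0016585281058127954
side pile z [0.07322838 0.07648219 0.07930977] 346
benchR -0.1569543659006668
benchL -0.5531872713534898
0.4
[... 668 characters left out ...]
 0.0)]
0.6 [(np.float64(-0.5), 0.02), (np.float64(-0.4), 0.151), (np.float64(-0.3), 0.174), (np.float64(-0.2), 0.268), (np.float64(-0.1), 0.541), (np.float64(-0.0), 0.538), (np.float64(0.1), 0.105), (np.float64(0.2), 0.134), (np.float64(0.3), 0.745), (np.float64(0.4), 0.359), (np.float64(0.5), 0.187), (np.float64(0.6), 0.008), (np.float64(0.7), 0.0)]
0.7 [(np.float64(-0.5), 0.196), (np.float64(-0.4), 0.579), (np.float64(-0.3), 0.196), (np.float64(-0.2), 0.263), (np.float64(-0.1), 0.657), (np.float64(-0.0), 0.067), (np.float64(0.1), 0.077), (np.float64(0.2), 0.775), (np.float64(0.3), 0.792), (np.float64(0.4), 0.682), (np.float64(0.5), 0.357), (np.float64(0.6), 0.012), (np.float64(0.7), 0.01)]
```

```bash
python3 - <<'E'
from h import *
T=np.load("top0.npz");X=cloud("top",T['d']); rr=np.hypot(X[...,0],X[...,1])
for y in np.arange(-.35,.7,.05):
    print(round(y,2),[(h,X[(X[...,2]>h)&(abs(X[...,1]-y)<.03)&(X[...,0]>.2)][:,0].min(initial=9).round(3)) for h in(.05,.12,.25,.4)])
m=(rr<.5)&(X[...,2]>.12)&(X[...,1]>.3);print(np.argwhere(m)[:5],X[m][:5])
E
```

```text
-0.35 [(0.05, np.float64(0.549)), (0.12, np.float64(0.584)), (0.25, np.float64(9.0)), (0.4, np.float64(9.0))]
-0.3 [(0.05, np.float64(1.115)), (0.12, np.float64(1.115)), (0.25, np.float64(9.0)), (0.4, np.float64(9.0))]
-0.25 [(0.05, np.float64(0.529)), (0.12, np.float64(1.115)), (0.25, np.float64(9.0)), (0.4, np.float64(9.0))]
-0.2 [(0.05, np.float64(0.498)), (0.12, np.float64(1.116)), (0.25, np.float64(9.0)), (0.4, np.float64(9.0))]
-0.15 [(0.05, np.float64(0.481)), (0.12, np.float64(0.591)), (0.25, np.float64(0.591)), (0.4, np.float64(0.592))]
-0.1 [(0.05, np.float64(0.416)), (0.12, np.float64(0.591)), (0.25, np.float64(0.591)), (0.4, np.float64(0.592))]
-0.05 [(0.05, np.float64(0.337)), (0.12, np.float64(0.337)), (0.25, np.float64(0.337)), (0.4, np.float64(0.337))]
-0.0 [(0.05, np.float64(0.499)), (0.12, np.float64(0.591)), (0.25, np.float64(0.591)), (0.4, np.float64(0.592))]
0.05 [(0.05, np.float64(0.544)), (0.12, np.float64(0.591)), (0.25, np.float64(0.591)), (0.4, np.float64(0.592))]
0.1 [(0.05, np.float64(0.441)), (0.12, np.float64(1.113)), (0.25, np.float64(9.0)), (0.4, np.fl
[... 768 characters left out ...]
4)), (0.4, np.float64(9.0))]
0.5 [(0.05, np.float64(0.42)), (0.12, np.float64(0.434)), (0.25, np.float64(0.569)), (0.4, np.float64(9.0))]
0.55 [(0.05, np.float64(0.505)), (0.12, np.float64(0.505)), (0.25, np.float64(9.0)), (0.4, np.float64(9.0))]
0.6 [(0.05, np.float64(1.115)), (0.12, np.float64(1.116)), (0.25, np.float64(9.0)), (0.4, np.float64(9.0))]
0.65 [(0.05, np.float64(1.115)), (0.12, np.float64(1.116)), (0.25, np.float64(9.0)), (0.4, np.float64(9.0))]
[[363 109]
 [363 110]
 [363 111]
 [363 112]
 [363 113]] [[0.2836979  0.37602314 0.17029908]
 [0.28363581 0.37408242 0.16983042]
 [0.28364598 0.37158108 0.17097758]
 [0.28376338 0.36826003 0.17451817]
 [0.28347876 0.3680254  0.16908038]]
```

>>> arm_command(plan="0 -0.03 0 0; -0.02 -0.05 0 0; -0.02 -0.05 0 0")

```text
clock: 0.48
tcp_pos: [0.1867, 0.5118, 0.2447]
orientation: [0.431, 3.112, -0.001]
contact_force: [0.2, -0.0, 0.9]
grip_width: 0.0852
gripper_force: 0.0
```

>>> arm_command(plan="-0.039 -0.034 0 0; -0.039 -0.034 0 0; -0.039 -0.034 0 0; -0.039 -0.034 0 0; -0.033 -0.032 0 0; -0.033 -0.032 0 0; -0.033 -0.032 0 0; -0.033 -0.032 0 0; -0.033 -0.032 0 0; -0.033 -0.032 0 0")

```text
clock: 1.72
tcp_pos: [0.4385, 0.1001, 0.2452]
orientation: [-0.432, -3.112, -0.0]
contact_force: [1.1, 0.6, 0.9]
grip_width: 0.0857
gripper_force: 0.0
```

Excellent tracking. On to above the panel, then yaw +58°.

>>> arm_command(plan="-0.016 -0.047 0 0; -0.016 -0.047 0 0; -0.016 -0.047 0 0; -0.016 -0.047 0 0; -0.01 -0.045 0 0; -0.01 -0.045 0 0; -0.01 -0.045 0 0; -0.01 -0.045 0 0; -0.01 -0.045 0 0; -0.01 -0.045 0 0; 0 0 0 9.7; 0 0 0 9.7; 0 0 0 9.6; 0 0 0 9.6; 0 0 0 9.6; 0 0 0 9.6; 0 0 0 0; 0 0 0 0")

```text
clock: 3.98
tcp_pos: [0.4328, -0.3728, 0.2451]
orientation: [-1.877, -2.518, 0.0]
contact_force: [0.3, 0.7, 0.4]
grip_width: 0.0854
gripper_force: 0.0
```

```bash
cat >> h.py <<'E'
def go(x,y,deg=None):
    o=r.get_obs(); A=R.from_rotvec(o['orientation']).as_matrix(); p=o['tcp_pos']
    d=A.T@np.array([x-p[0],y-p[1],0]); yd=np.degrees(np.arctan2(A[1,1],A[0,1]))
    print("clock",o['clock'],"pos",p.round(4),"F",np.round(o['contact_force'],1),"w",round(o['grip_width'],4),"tooly deg",yd.round(2),"tilt",A[2].round(4))
    print("shift tx ty",d.round(4), "turn",None if deg is None else round(yd-deg,2))
E
python3 - <<'E'
from h import *
go(.4365,-.3757,16.4); print(r.get_obs()['joints'].round(2))
p,d=eyes.grab_frame("side"); cv2.imwrite("pics/side1.png",p[:,:,::-1])
E
```

```text
clock 3.975 pos [ 0.4328 -0.3728  0.2451] F [0.3 0.7 0.4] w 0.0854 tooly deg 16.59 tilt [ 3.e-04 -2.e-04 -1.e+00]
shift tx ty [-0.0039  0.0027 -0.    ] turn 0.19
[-0.12  0.44  0.97  1.85 -0.42  1.06  1.3 ]
```

View pics/side1.png

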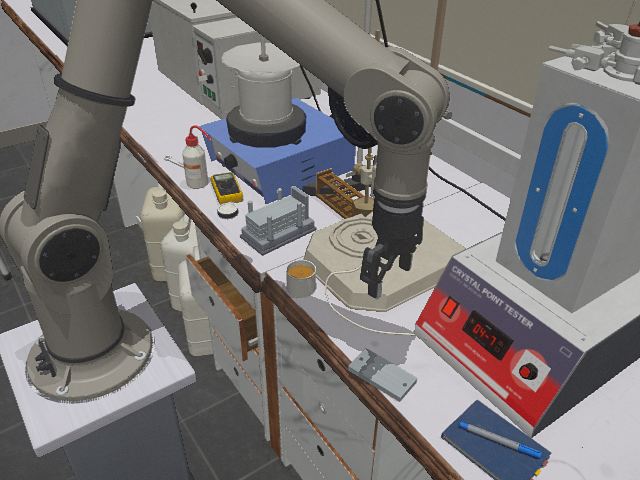

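>>> arm_command(plan="-0.004 0.0025 0 0; 0 0 0.04 0; 0 0 0.04 0; 0 0 0.04 0; 0 0 0.04 0; 0 0 0.03 0; 0 0 0.02 0; 0 0 0.01 0; 0 0 0.004 0; 0 0 0 0; 0 0 0 0")

```text
clock: 5.4
tcp_pos: [0.4368, -0.3764, 0.0221]
orientation: [1.881, 2.514, 0.0]
contact_force: [0.4, 0.4, -0.5]
grip_width: 0.0856
gripper_force: 0.0
```

```bash
python3 - <<'E'
from h import *
go(.4365,-.3757,16.4)
p,d=eyes.grab_frame("side"); cv2.imwrite("pics/side2.png",cv2.resize(p[300:420,310:470,::-1],None,fx=5,fy=5,interpolation=2))
E
```

```text
clock 5.4 pos [ 0.4368 -0.3764  0.0221] F [ 0.4  0.4 -0.5] w 0.0856 tooly deg 16.4 tilt [-1.e-03  9.e-04 -1.e+00]
shift tx ty [ 0.0008 -0.0001 -0.    ] turn 0.0
```

View pics/side2.png

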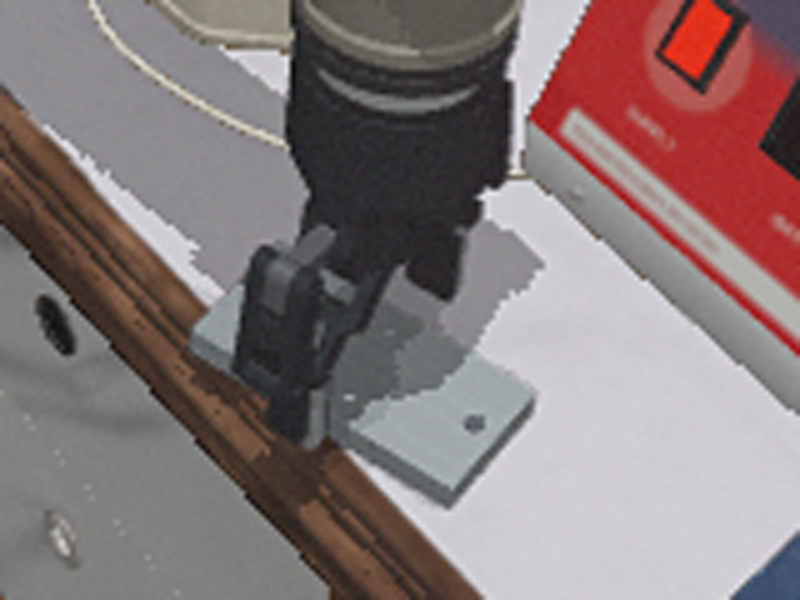

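>>> arm_command(plan="0 0 0 0; 0 0 0 0; 0 0 0 0; 0 0 0 0; 0 0 0 0; 0 0 0 0; 0 0 0 0; 0 0 0 0", hand=1, grip_force=45)

```text
clock: 6.45
tcp_pos: [0.4371, -0.3761, 0.0222]
orientation: [1.881, 2.515, 0.002]
contact_force: [-0.6, 1.9, 8.1]
grip_width: 0.0581
gripper_force: 47.1
```

```bash
python3 - <<'E'
from h import *
go(.4365,-.3757,16.4)
p,d=eyes.grab_frame("side"); cv2.imwrite("pics/side3.png",cv2.resize(p[320:420,330:440,::-1],None,fx=6,fy=6,interpolation=2))
E
```

```text
clock 6.45 pos [ 0.4371 -0.3761  0.0222] F [-0.6  1.9  8.1] w 0.0581 tooly deg 16.41 tilt [-2.0e-04  1.6e-03 -1.0e+00]
shift tx ty [ 0.0005 -0.0004 -0.    ] turn 0.01
```

View pics/side3.png

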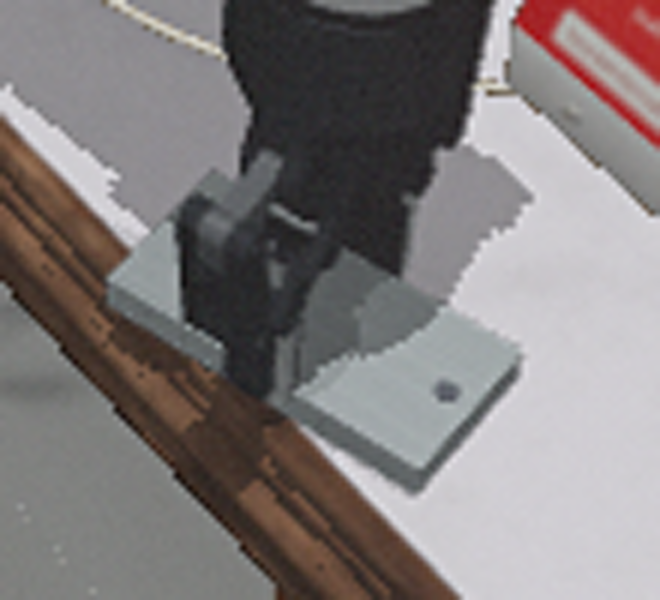

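>>> arm_command(plan="0 0 -0.005 0; 0 0 -0.015 0; 0 0 -0.03 0; 0 0 -0.04 0; 0 0 -0.04 0; 0 0 -0.03 0; 0 0 -0.015 0; 0 0 -0.005 0; 0 0 0 0; 0 0 0 0")

```text
clock: 7.75
tcp_pos: [0.4358, -0.3756, 0.2002]
orientation: [-1.881, -2.514, 0.0]
contact_force: [0.3, 0.2, -2.8]
grip_width: 0.0581
gripper_force: 49.5
```

>>> arm_command(plan="0.015 0.0047 0 0; 0.03 0.0094 0 0; 0.04 0.0125 0 0; 0.045 0.0141 0 0; 0.045 0.0141 0 0; 0.045 0.0141 0 0; 0.045 0.0141 0 0; 0.045 0.0141 0 0; 0.045 0.0141 0 0; 0.045 0.0141 0 0; 0.03 0.0094 0 0; 0.02 0.0063 0 0; 0.005 0.0015 0 0; 0 0 0 0")

```text
clock: 9.5
tcp_pos: [0.4445, 0.0996, 0.2012]
orientation: [1.883, 2.514, -0.001]
contact_force: [-0.4, -0.7, -3.5]
grip_width: 0.0579
gripper_force: 49.5
```

>>> arm_command(plan="0 0 0 -4; 0 0 0 -8; 0 0 0 -9; 0 0 0 -9; 0 0 0 -9; 0 0 0 -9; 0 0 0 -9; 0 0 0 -9; 0 0 0 -8; 0 0 0 -4; 0 0 0 -0.7; 0 0 0 0; 0 0 0 0")

```text
clock: 11.12
tcp_pos: [0.4446, 0.1003, 0.2013]
orientation: [0.137, -3.139, 0.0]
contact_force: [0.4, -0.6, -3.6]
grip_width: 0.0582
gripper_force: 49.5
```

```bash
python3 - <<'E'
from h import *
go(.501,.1343,95.1); print(r.get_obs()['joints'].round(2),r.get_obs()['moment'].round(2))
for n in("top","side"):
    p,d=eyes.grab_frame(n); np.savez(n+"4.npz",p=p,d=d)
X=cloud("top",np.load("top4.npz")['d']); print(X[250:270,225:260:4,2].round(2)[::5])
cv2.imwrite("pics/both4.png",np.hstack([np.load(n+"4.npz")['p'][a:a+240,b:b+320,::-1] for n,a,b in(("top",130,120),("side",60,140))]))
E
```

```text
clock 11.125 pos [0.4446 0.1003 0.2013] F [ 0.4 -0.6 -3.6] w 0.0582 tooly deg 95.01 tilt [ 0.e+00 -1.e-04 -1.e+00]
shift tx ty [-0.0592  0.0289 -0.    ] turn -0.09
[-1.02  0.2   0.76  2.14 -0.18  0.86  1.5 ] [ 0.02  0.03 -0.  ]
[[ 0.55  0.56  0.56  0.56  0.54  0.51  0.03  0.01 -0.01]
 [ 0.55  0.57  0.57  0.57  0.55  0.52  0.03  0.   -0.01]
 [ 0.57  0.57  0.57  0.58  0.55  0.53  0.2   0.01  0.  ]
 [ 0.57  0.58  0.58  0.58  0.55  0.54  0.2   0.   -0.01]]
```

View pics/both4.png

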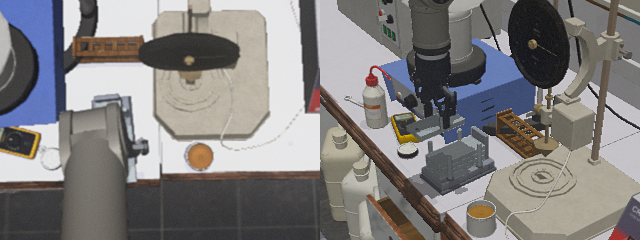

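>>> arm_command(plan="-0.01 0.005 0 -0.1; -0.02 0.01 0 0; -0.02 0.01 0.01 0; -0.009 0.0045 0.02 0; 0 0 0.01 0; 0 0 0.005 0; 0 0 0 0; 0 0 0 0")

```text
clock: 12.22
tcp_pos: [0.5008, 0.1353, 0.1569]
orientation: [-0.142, 3.138, 0.001]
contact_force: [1.1, 0.6, -1.9]
grip_width: 0.0579
gripper_force: 49.5
```

```bash
python3 - <<'E'
from h import *
go(.501,.1347,95.1)
p,d=eyes.grab_frame("side"); np.savez("side5.npz",p=p,d=d); X=cloud("side",d)
z0=r.get_obs()['tcp_pos'][2]-.018+.014
m=(abs(X[...,0]-.5)<.1)&(abs(X[...,1]-.135)<.07)&(abs(X[...,2]-z0)<.006)&(p.min(2)>90)
v,u=np.nonzero(m); Q=onplane("side",np.c_[u,v],z0); print(z0,m.sum(),np.median(X[m],0),cv2.minAreaRect((Q[:,:2]*1000).astype(np.float32)))
v0,v1,u0,u1=130,250,210,340
cv2.imwrite("pics/side5.png",cv2.resize(p[v0:v1,u0:u1,::-1],None,fx=5,fy=5,interpolation=2))
E
```

```text
clock 12.225 pos [0.5008 0.1353 0.1569] F [ 1.1  0.6 -1.9] w 0.0579 tooly deg 95.18 tilt [-8.e-04  7.e-04 -1.e+00]
shift tx ty [-0.0001 -0.0006 -0.    ] turn 0.08
0.15290879345093103 279 [0.47672112 0.11834402 0.15361682] ((497.39959716796875, 133.1575927734375), (123.9962158203125, 74.02386474609375), 10.765081405639648)
```

View pics/side5.png

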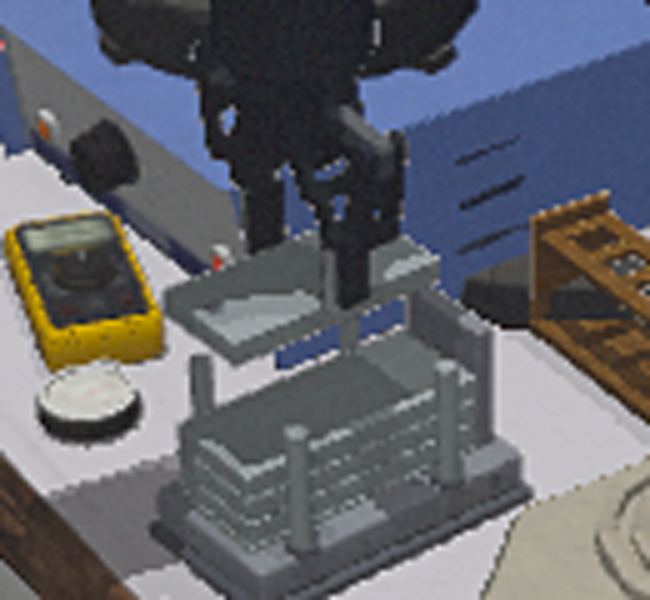

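```bash
python3 - <<'E'
from h import *
c=onplane("side",np.array([(165,290),(238,350),(438,260)])/5+[210,130]-.5,.1529)[:,:2]
print(c.round(4)); e=c[2]-c[1]; print(np.linalg.norm(e),np.degrees(np.arctan2(e[1],e[0])),np.linalg.norm(c[0]-c[1]))
print("ctr",(c[0]+c[2])/2)
ps=np.array([(202,360),(297,431),(447,367)])/5+[210,130]-.5
pw=onplane("side",ps,.098)[:,:2]; print("posts",pw.round(4)); print("ctr",(pw[0]+pw[2])/2); e=pw[2]-pw[1]; print(np.degrees(np.arctan2(e[1],e[0])),np.linalg.norm(e))
E
```

```text
[[0.439  0.1603]
 [0.4417 0.0964]
 [0.5606 0.1121]]
0.11989290457816403 7.558269444177448 0.06401543224647979
ctr [0.49978992 0.13623099]
posts [[0.4624 0.1735]
 [0.4697 0.0952]
 [0.5584 0.1021]]
ctr [0.51043297 0.13779669]
4.394991994249455 0.08905616607154479
```

>>> arm_command(plan="0 -0.0005 0.01 0; 0 0 0.01 0; 0 0 0.01 0; 0 0 0.01 0; 0 0 0.008 0; 0 0 0.005 0; 0 0 0 0; 0 0 0 0")

```text
clock: 13.28
tcp_pos: [0.5009, 0.1349, 0.1035]
orientation: [-0.142, 3.138, 0.0]
contact_force: [0.5, 0.2, -3.4]
grip_width: 0.0582
gripper_force: 49.5
```

```bash
python3 - <<'E'
from h import *
go(.501,.1347,95.1)
f=[]
for i in range(6):
    p,d=eyes.grab_frame("side"); f.append(r.get_obs()['contact_force'])
print(np.round(f,1))
E
```

```text
clock 13.275 pos [0.5009 0.1349 0.1035] F [ 0.5  0.2 -3.4] w 0.0582 tooly deg 95.19 tilt [-5.e-04  2.e-04 -1.e+00]
shift tx ty [-0.     -0.0002 -0.    ] turn 0.09
[[-0.3  0.4 -4.3]
 [ 0.5  0.3 -2.6]
 [ 0.1 -0.4 -3.9]
 [-0.5  0.2 -2.6]
 [ 0.5 -0.2 -2.8]
 [ 1.2 -0.4 -3.5]]
```

Baseline Fz ≈ -3.2 N (±1). Now feel downwards.

>>> arm_command(plan="0 0 0.002 0; 0 0 0.002 0; 0 0 0.002 0; 0 0 0 0; 0 0 0 0")

```text
clock: 14.2
tcp_pos: [0.5007, 0.1348, 0.0973]
orientation: [0.142, -3.138, 0.0]
contact_force: [0.7, 0.6, -2.7]
grip_width: 0.058
gripper_force: 49.5
```

>>> arm_command(plan="0 0 0.001 0; 0 0 0 0; 0 0 0 0")

```text
clock: 14.58
tcp_pos: [0.5007, 0.1349, 0.0963]
orientation: [-0.142, 3.138, 0.0]
contact_force: [1.0, -0.3, -3.3]
grip_width: 0.0578
gripper_force: 49.5
```

>>> arm_command(plan="0 0 0.001 0; 0 0 0 0; 0 0 0 0")

```text
clock: 14.95
tcp_pos: [0.5007, 0.1349, 0.0953]
orientation: [0.142, -3.138, 0.0]
contact_force: [0.0, -0.3, -2.7]
grip_width: 0.0584
gripper_force: 49.5
```

>>> arm_command(plan="0 0 0.0007 0; 0 0 0 0; 0 0 0 0")

```text
clock: 15.32
tcp_pos: [0.5007, 0.1349, 0.0946]
orientation: [0.142, -3.138, -0.0]
contact_force: [-0.2, 1.1, -3.1]
grip_width: 0.058
gripper_force: 49.5
```

>>> arm_command(plan="0 0 0.001 0; 0 0 0 0; 0 0 0 0")

```text
clock: 15.7
tcp_pos: [0.5007, 0.1348, 0.0936]
orientation: [0.142, -3.138, 0.0]
contact_force: [-0.3, 0.6, -3.0]
grip_width: 0.058
gripper_force: 49.5
```

>>> arm_command(plan="0 0 0.0007 0; 0 0 0 0; 0 0 0 0")

```text
clock: 16.08
tcp_pos: [0.5008, 0.1349, 0.0929]
orientation: [-0.142, 3.138, 0.0]
contact_force: [0.2, -0.3, -2.7]
grip_width: 0.0582
gripper_force: 49.6
```

>>> arm_command(plan="0 0 0.0007 0; 0 0 0 0; 0 0 0 0")

```text
clock: 16.45
tcp_pos: [0.5008, 0.1349, 0.0923]
orientation: [-0.142, 3.138, 0.0]
contact_force: [-0.5, -0.5, 0.7]
grip_width: 0.0584
gripper_force: 49.9
```

>>> arm_command(plan="0 0 0 0; 0 0 0 0; 0 0 0 0; 0 0 0 0; 0 0 0 0; 0 0 0 0", hand=-1)

```text
clock: 17.2
tcp_pos: [0.5007, 0.1349, 0.0922]
orientation: [-0.142, 3.138, 0.0]
contact_force: [0.4, 0.6, 1.1]
grip_width: 0.0854
gripper_force: 0.0
```

```bash
python3 - <<'E'
from h import *
go(.501,.1347,95.1)
E
```

```text
clock 17.2 pos [0.5007 0.1349 0.0922] F [0.4 0.6 1.1] w 0.0854 tooly deg 95.2 tilt [-1.e-04  0.e+00 -1.e+00]
shift tx ty [-0.0003 -0.0002  0.    ] turn 0.1
```

>>> arm_command(plan="0 0 -0.003 0; 0 0 -0.005 0; 0 0 -0.01 0; 0 0 -0.02 0; 0 0 -0.02 0; 0 0 -0.015 0; 0 0 0 0")

```text
clock: 18.08
tcp_pos: [0.5014, 0.1352, 0.1664]
orientation: [-0.143, 3.136, 0.002]
contact_force: [0.7, 0.3, 0.2]
grip_width: 0.0856
gripper_force: 0.0
```

>>> arm_command(plan="0.015 0 0 0; 0.025 0 0 0; 0.025 0 0 0; 0.02 0 0 0; 0.001 0 0 0; 0 0 0 0; 0 0 0 0", hand=1)

```text
clock: 18.95
tcp_pos: [0.4158, 0.1271, 0.1652]
orientation: [-0.142, 3.138, -0.001]
contact_force: [0.0, -0.1, -0.3]
grip_width: 0.0001
gripper_force: 0.0
```

```bash
python3 - <<'E'
from h import *
go(.415,.127,95.1)
p,d=eyes.grab_frame("side"); np.savez("side6.npz",p=p,d=d); X=cloud("side",d)
v0,v1,u0,u1=130,250,210,340
cv2.imwrite("pics/side6.png",cv2.resize(p[v0:v1,u0:u1,::-1],None,fx=5,fy=5,interpolation=2))
E
```

```text
clock 18.95 pos [0.4158 0.1271 0.1652] F [ 0.  -0.1 -0.3] w 0.0001 tooly deg 95.19 tilt [-6.e-04 -4.e-04 -1.e+00]
shift tx ty [ 0.0008 -0.     -0.    ] turn 0.09
```

View pics/side6.png

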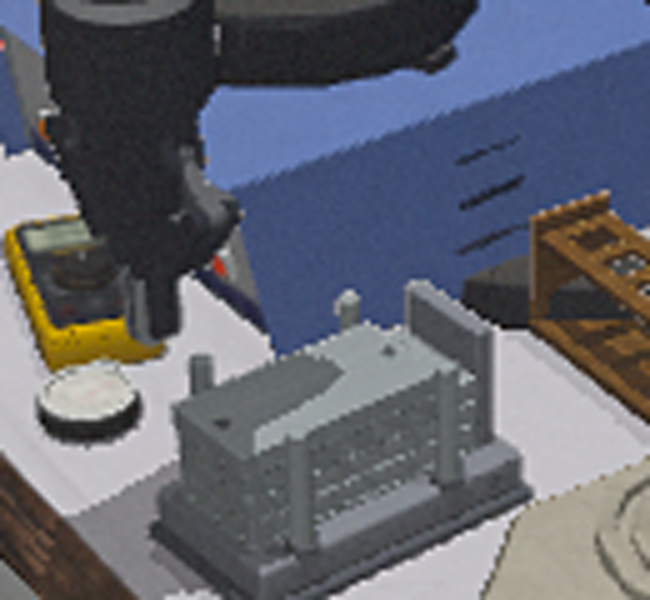

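>>> arm_command(plan="0 0 0.015 0; 0 0 0.025 0; 0 0 0.02 0; 0 0 0.008 0; 0 0 0.003 0; 0 0 0 0; 0 0 0 0")

```text
clock: 19.88
tcp_pos: [0.4154, 0.1273, 0.0947]
orientation: [-0.142, 3.137, 0.001]
contact_force: [-0.5, 0.5, 0.2]
grip_width: -0.0001
gripper_force: 0.0
```

>>> arm_command(plan="-0.003 0 0 0; -0.003 0 0 0; -0.002 0 0 0; -0.002 0 0 0; -0.002 0 0 0; 0 0 0 0; 0 0 0 0")

```text
clock: 20.75
tcp_pos: [0.4269, 0.1281, 0.0942]
orientation: [0.142, -3.138, 0.0]
contact_force: [0.2, -0.4, 0.5]
grip_width: 0.0001
gripper_force: 0.0
```

>>> arm_command(plan="-0.002 0 0 0; -0.002 0 0 0; -0.002 0 0 0; -0.002 0 0 0; 0 0 0 0")

```text
clock: 21.38
tcp_pos: [0.4353, 0.1289, 0.0942]
orientation: [-0.142, 3.138, -0.0]
contact_force: [-2.5, -0.0, 1.1]
grip_width: 0.0001
gripper_force: 1.0
```

>>> arm_command(plan="-0.002 0 0 0; -0.002 0 0 0; -0.002 0 0 0; -0.002 0 0 0; 0 0 0 0")

```text
clock: 22.0
tcp_pos: [0.4434, 0.1297, 0.0943]
orientation: [-0.142, 3.138, 0.0]
contact_force: [-2.0, 0.5, 0.3]
grip_width: 0.0002
gripper_force: 0.7
```

```bash
python3 - <<'E'
from h import *
go(.5,.13,95.1)
p,d=eyes.grab_frame("side")
g=p[190:225,240:305].min(2); print(p.shape)
cv2.imwrite("pics/side7.png",cv2.resize(p[185:250,235:325,::-1],None,fx=8,fy=8,interpolation=2))
E
```

```text
clock 22.0 pos [0.4434 0.1297 0.0943] F [-2.   0.5  0.3] w 0.0002 tooly deg 95.19 tilt [-7.e-04  0.e+00 -1.e+00]
shift tx ty [-0.0564 -0.0048  0.    ] turn 0.09
(480, 640, 3)
```

View pics/side7.png

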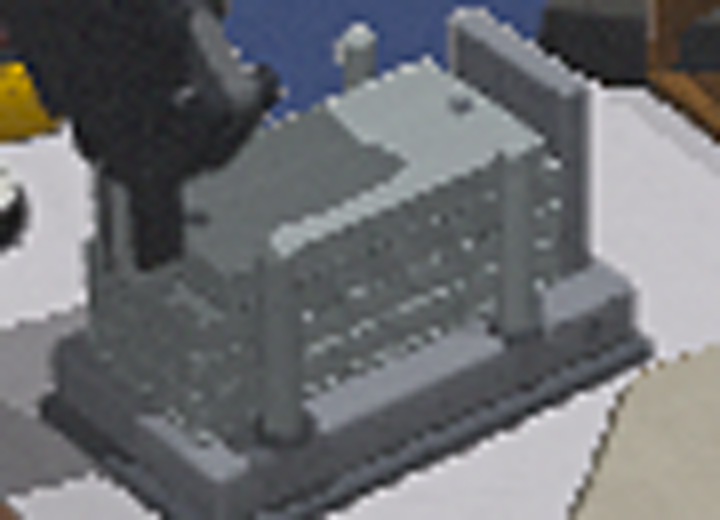

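>>> arm_command(plan="-0.001 0 0 0; -0.001 0 0 0; -0.001 0 0 0; -0.001 0 0 0; 0 0 0 0")

```text
clock: 22.68
tcp_pos: [0.4471, 0.13, 0.0942]
orientation: [-0.142, 3.138, 0.0]
contact_force: [-1.6, -0.2, 0.7]
grip_width: 0.0001
gripper_force: 1.1
```

>>> arm_command(plan="-0.001 0 0 0; 0 0 0 0")

```text
clock: 22.92
tcp_pos: [0.4481, 0.1301, 0.0942]
orientation: [-0.142, 3.138, -0.0]
contact_force: [-2.9, -0.5, -0.0]
grip_width: 0.0001
gripper_force: 1.1
```

>>> arm_command(plan="-0.0008 0 0 0; 0 0 0 0")

```text
clock: 23.18
tcp_pos: [0.4488, 0.1301, 0.0942]
orientation: [-0.142, 3.138, 0.0]
contact_force: [-2.0, 0.2, -0.1]
grip_width: 0.0001
gripper_force: 1.2
```

>>> arm_command(plan="-0.0006 0 0 0; 0 0 0 0")

```text
clock: 23.42
tcp_pos: [0.4494, 0.1302, 0.0942]
orientation: [-0.142, 3.138, -0.0]
contact_force: [-2.4, 0.0, 0.5]
grip_width: -0.0005
gripper_force: 1.2
```

>>> arm_command(plan="-0.0006 0 0 0; 0 0 0 0")

```text
clock: 23.68
tcp_pos: [0.45, 0.1302, 0.0942]
orientation: [-0.142, 3.138, 0.0]
contact_force: [-1.6, 0.0, 1.3]
grip_width: -0.0002
gripper_force: 1.2
```

>>> arm_command(plan="-0.0006 0 0 0; 0 0 0 0")

```text
clock: 23.92
tcp_pos: [0.4506, 0.1303, 0.0942]
orientation: [-0.142, 3.138, -0.0]
contact_force: [-2.0, 0.4, 0.7]
grip_width: 0.0001
gripper_force: 1.2
```

>>> arm_command(plan="-0.0005 0 0 0; 0 0 0 0")

```text
clock: 24.18
tcp_pos: [0.4511, 0.1304, 0.0942]
orientation: [-0.142, 3.138, 0.0]
contact_force: [-2.7, -0.2, 0.5]
grip_width: -0.0002
gripper_force: 1.2
```

>>> arm_command(plan="-0.0004 0 0 0; 0 0 0 0")

```text
clock: 24.42
tcp_pos: [0.4513, 0.1304, 0.0942]
orientation: [0.142, -3.138, -0.0]
contact_force: [-2.7, 0.4, 0.4]
grip_width: -0.0004
gripper_force: 1.5
```

>>> arm_command(plan="-0.0004 0 0 0; 0 0 0 0")

```text
clock: 24.68
tcp_pos: [0.4514, 0.1304, 0.0941]
orientation: [0.142, -3.137, 0.0]
contact_force: [-4.4, -0.6, 2.4]
grip_width: -0.0
gripper_force: 2.2
```

>>> arm_command(plan="-0.0004 0 0 0; 0 0 0 0")

```text
clock: 24.92
tcp_pos: [0.4514, 0.1304, 0.094]
orientation: [0.143, -3.137, 0.0]
contact_force: [-5.8, 0.5, 1.4]
grip_width: 0.0
gripper_force: 2.8
```

```bash
python3 - <<'E'
from h import *
go(.5,.13,95.1)
p,d=eyes.grab_frame("side")
# far dot: dark blob on panel top
u0,v0=285,192; g=p[v0:v0+14,u0:u0+16].astype(int).sum(2); w=np.clip(np.median(g)-60-g,0,None); vv,uu=np.mgrid[:14,:16]
print((w*uu).sum()/w.sum()+u0,(w*vv).sum()/w.sum()+v0); print((g//3))
E
```

```text
clock 24.925 pos [0.4514 0.1304 0.094 ] F [-5.8  0.5  1.4] w 0.0 tooly deg 95.2 tilt [ 0.0017  0.     -1.    ]
shift tx ty [-0.0484 -0.0048 -0.0001] turn 0.1
294.97371067375377 196.37092371785664
[[ 82  78 104 182 157 157 156 135  60  75  75  78  78 102 137 141]
 [109 191 157 157 155 154 157 160 167  90  74  76  76  73  89 125]
 [156 158 155 156 153 155 155 156 159 156 133  58  67  79  75  79]
 [156 154 154 153 154 154 154 155 158 159 164 173  89  72  76  78]
 [155 154 153 154 155 156 158 159 157 124 114 148 157 117  69  75]
 [154 156 157 156 156 159 156 156 137  85  91 128 161 163 167  86]
 [157 156 158 159 156 156 156 155 157 157 158 159 156 157 159 156]
 [158 159 157 157 155 155 156 157 157 156 157 158 156 157 157 158]
 [158 155 156 154 154 159 157 158 155 154 155 155 156 156 156 158]
 [159 158 156 157 158 155 156 156 155 157 158 157 154 159 159 155]
 [114 164 158 156 154 156 154 156 157 156 157 159 156 157 162 158]
 [100 113 159 156 155 156 156 156 158 157 156 155 148 166 167 164]
 [101 100 111 159 158 156 159 157 157 157 159 157  89 134 137  96]
 [ 99 100 111 160 157 157 159 156 157 161 155 103  84  99 100  94]]
```

>>> arm_command(plan="0.001 0 0 0; 0.003 0 0 0; 0.008 0 0 0; 0.012 0 0 0; 0 0 -0.02 0; 0 0 -0.03 0; 0 0 -0.03 0; 0 0 0 0; 0 0 0 0")

```text
clock: 26.1
tcp_pos: [0.4275, 0.1284, 0.1737]
orientation: [0.143, -3.138, -0.001]
contact_force: [-0.2, 0.5, -1.0]
grip_width: -0.0001
gripper_force: 0.0
```

```bash
python3 - <<'E'
from h import *
go(.5,.13,95.1)
p,d=eyes.grab_frame("side")
cv2.imwrite("pics/side8.png",cv2.resize(p[185:255,225:325,::-1],None,fx=8,fy=8,interpolation=2))
E
```

```text
clock 26.1 pos [0.4275 0.1284 0.1737] F [-0.2  0.5 -1. ] w -0.0001 tooly deg 95.23 tilt [ 6.e-04  4.e-04 -1.e+00]
shift tx ty [-0.0723 -0.005  -0.    ] turn 0.13
```

View pics/side8.png

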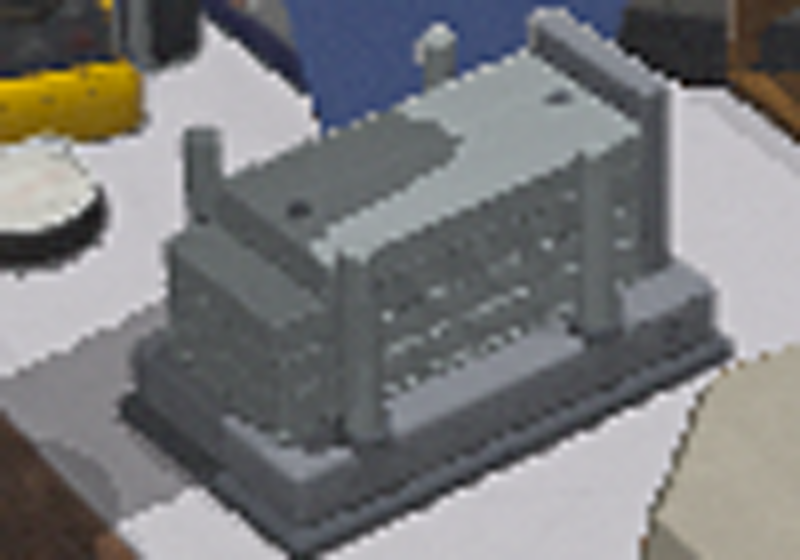

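The panel lies flat against the stop: its far edge meets the stop face near (600,100), the pile's 20 mm ledge shows at the free end near (270,290), and the arm is clear.

```bash
python3 -c "
from h import *
print(ticket.hand_in())"
```

```text
the job is handed in; nothing more can be done
None
```

The panel was laid on the pile about 21 mm short of the stop, let go, then pushed from its free end until it met the stop; the last picture shows it flat and home, and the job is handed in at about 26 s (the hand-in call returned no verdict).

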